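Charge a refillable air flask on the spring-ring charging stand

ROBOT

A 6-joint arm with a two-finger parallel gripper is mounted at the origin on a cart in front of the work surface, level with it; the furniture and walls round the work are solid. World frame = base frame: x ahead of the robot, y to its left, z up, the work surface at z = 0. Lengths are in m, angles in rad, forces in N, time in s.
With the tool pointing down it reaches from about 0.4 to 0.825 m from the base axis. Payload 7 kg.
Tool frame: the origin (TCP) lies between the finger pads; the fingertips stand 11 mm ahead of it and the grasp point (between the pads) lies 8 mm behind it; x points along the fingers, z is the direction in which the jaws open and shut, and the axes are right-handed (so a half turn about x gives the same grasp; the last joint's range is limited). The gripper opens to 88 mm and grips with 3 to 60 N. Pads are 19 mm wide; open, the fingers measure 130 mm over their backs; the gripper's body (78 mm by 193 mm) begins 47 mm behind the grasp point.
Start: joints at [-0.82, 0.359, 0.012, 0, -1.224, -0.288], TCP at [0.301, -0.604, 0.238] pointing down, gripper open.
Joint ranges: [-3.07, 3.07], [-1.43, 2.12], [-1.02, 1.25], [-3.03, 1.67], [-3.05, -0], [-3.03, 3.03]. Speed limits (rad/s): [2.39, 2.39, 3.01, 3.14, 3.14, 3.14].

INTERFACE

Orientations are given as [roll, pitch, yaw] about the fixed x, y, z axes, in that order (R = Rz(yaw) Ry(pitch) Rx(roll)).
In Python, from station import arm gives the robot as it stands.
- The arm moves only by the tool jog_arm, never from a script. Its argument "motion" is a list of rows, each an object of numbers: "dx", "dy", "dz": the shift along the tool's x, y, z in m; "twist": the turn about the tool's x in degrees. In form: [{"dx": .., "dy": .., "dz": .., "twist": ..}, ...]. A call has 1 to 20 rows; each row is the pose to reach, as a shift and turn from the pose commanded when the call began, along the tool's axes at that moment; what a row does not reach only later rows make up. A row lasts 1/12 s, in which the tool goes at most 41.7 mm and 7.16 degrees, less where a joint would pass 70% of its speed; a pose out of reach is approached as far as the arm can. A call with a gripper value outside its range is refused whole. "gripper" is the finger opening in m, from 0 to 0.0876, set as the call begins (left out, the last holds). The fingers move at their own pace and stop on an object; "newtons" is the grip in N (left out, the last holds). Time passes only in rows, so rows that repeat a pose let the fingers close. It gives the time, the measured TCP pose, the force and the opening at its end, in the units of the state.
- arm.get_state(): the state, without advancing time (a new reading comes with each control period).
- arm.grab_frame(name): name is "scene" or "top" or "wrist"; returns the picture (420x560x3 uint8, red, green, blue); there is no depth.
- arm.camera_model(name): a dict with "camera_matrix" (3x3 intrinsics, pixels), "eye" and "attitude" of the camera in the world. Camera axes: x right, y down, z forward; pixel columns grow to the right and rows downward; lengths in m; the calibration is good to about 2 mm. A picture is of the moment at which its call begins: read the wrist's pose just before it. camera_model takes no time and is no camera call; for the wrist camera it gives the pose at the moment of the call.
- arm.job_done(): hands the job in, once; it reports no verdict.
The state is a dict: "t": time; "q": joint angles; "qd": joint speeds; "joint_efforts": joint torques, N m; "eef_pos": TCP position; "ee_rot": TCP orientation; "force": force on the tool from outside, world axes, zero at the start; "moment": the same for the moment, N m; "width": finger opening in m.
Only numpy, scipy, OpenCV 4.12 (cv2) and the standard library are available. Lean on these libraries where they do the work, as an engineer would, in place of code of your own. Each camera call takes 0.05 s, during which the arm holds its last target.

TASK

Charge one of the refillable air flasks: lift the upper flask straight up off the one it is nested on, stand it in the sprung ring of the charging stand and press it down until the ring's rim is level with the rim of its housing. Finish while still holding the flask pressed fully down, since it fills only while it is held there. Leave the lower flask standing where it is, and do not disturb the glue bottle or the hammer.

Things in the scene. Friction and masses are not known exactly. Their poses are not given: they have to be found in the camera images.
- top_flask_centre (a point): The upper of two identical upright aluminium flasks, one nested on the other: 100 mm tall, 0.24 kg. Body 62 mm across, 72 mm tall, grey band; flat 11 mm wide shoulder; black ribbed cap, 34 mm across, 28 mm tall: grip here, fingertips may bear on the shoulder. Point on the axis, half-way up (50 mm above the foot, 22 mm below the shoulder); z up along the axis.
- top_flask_foot (a point): Centre of the upper flask's underside, on its axis; z up. The foot is hollow: open recess 31 mm deep, 40 mm wide at the mouth, charging valve in its roof. The outer edge of the foot is chamfered to 58 mm across. A thin black rubber band runs round it just above that edge.
- lower_flask_centre (a point): The lower flask, same make, loose on the bench. Its cap sits inside the upper flask's hollow foot (3 mm clearance all round), and the upper foot rests on its shoulder 72 mm above the bench: the upper one must rise 30 mm straight up before it can move sideways. Point on the axis, 50 mm above the bench; z up.
- cradle_seat (a point): Centre of the seat (annular floor) in the stand's sprung steel ring; moves down with it. Ring 80 mm outside; socket 66 mm across (flaring to 71 in the top 5 mm), 20 mm deep from rim to seat: 2 mm clearance round the flask. At rest the seat is 48 mm, the rim 68 mm above the bench. A 12 mm brass nozzle in the middle, up to 63 mm above the bench, enters the hollow foot. z up.
- stand_rim (a point): Centre of the rim of the charging stand's round aluminium housing, 92 mm across, rim 54 mm above the bench, on the ring's axis. The stand is fixed: dark base plate 187 x 116 mm; on its far side (+x of this frame) a grey air tank lying across, 72 mm high, with a dial gauge up to 115 mm above the bench. Tank and gauge stay 64 mm or more from the axis. z up.
- cradle (a joint): Downward travel of the sprung ring in m: 0 at rest, 0.014 fully down (hard stop; rims level). The spring needs about 6 N to start and 16 N at the stop; it pushes the ring back up when let go. A flask that merely stands in it does not move it.
- glue_bottle: Yellow glue bottle with a red nozzle, 38 mm in diameter, 123 mm tall, standing upright behind the work; origin at the centre of its underside.
- tack_hammer: Small cross-pein hammer with a wooden handle, 245 mm long, 25 mm high, lying on the bench to the left; origin at the centre of its underside.
Not all that is in view belongs to the job. Leave any orange look-alike of the part that bears top_flask_centre alone. Leave any orange look-alike of the part that bears lower_flask_centre alone.

How it is judged:
On the way:
1. the upper flask has been lifted off the lower one, which still stands (z of top_flask_foot in the frame of lower_flask_centre above 0.053 m and angle between lower_flask_centre's own z axis and vertical below 0.15 rad), for 0.2 s.
At the end, for the whole second after the job is handed in: Flask upright (0.06 rad) in the ring, foot on the seat (3 mm in height, 5 mm sideways), ring travel above 12 mm; the robot touches the flask with over 4 N and it presses the ring with over 8 N. The lower flask stands upright within 30 mm of its start (value of joint cradle above 0.012 m and horizontal distance between top_flask_foot and cradle_seat below 0.005 m and z of top_flask_foot in the frame of cradle_seat below 0.003 m and angle between top_flask_foot's own z axis and vertical below 0.06 rad and contact force between any of the fingers, the arm and top_flask above 4 N and contact force between top_flask and cradle above 8 N and angle between lower_flask_centre's own z axis and vertical below 0.1 rad and height (world z) of lower_flask_centre below 0.055 m and distance of lower_flask_centre from where it was at the start of the episode below 0.03 m); the arm keeps its last pose, push and grip.
It fails at once if the lower flask is knocked over or dragged away (angle between lower_flask_centre's own z axis and vertical above 0.5 rad or distance of lower_flask_centre from where it was at the start of the episode above 0.05 m).
It fails at once if the glue bottle or the hammer is disturbed (distance of glue_bottle from where it was at the start of the episode above 0.03 m or angle between glue_bottle's own z axis and vertical above 0.4 rad or distance of tack_hammer from where it was at the start of the episode above 0.04 m).
It also fails if it takes over 48 s, if anything falls off the work surface, if the arm or the gripper's body presses on something with over 40 N, if the wrist force passes 120 N, or if a joint passes its speed limit or range.

## Working session

There is one attempt and no reset: what is moved stays moved. The work goes in short steps, Python scripts to look and compute and a tool call to move; the robot and the scene stay as the last step left them, time stands still between calls to the robot, and variables do not carry over. Pictures are saved under pics/ and viewed, and the job is handed in when it is done.

Besides the shell and the picture viewer there is one more tool, called after "Emit:" as name(argument=value, ...) on one line, values as JSON. jog_arm: Moves the arm, as the interface text tells. Its arguments: {"type":"object","properties":{"motion":{"type":"array"},"gripper":{"type":"number"},"newtons":{"type":"number"}},"required":["motion"]}

```bash
mkdir -p pics; python3 - <<'E'
from station import arm
import cv2
s=arm.get_state();print(s)
for n in("scene","top"):
    m=arm.camera_model(n);print(n,m)
    cv2.imwrite(f"pics/{n}0.png",arm.grab_frame(n)[:,:,::-1])
E
```

```text
{'t': 0.0, 'q': array([-8.19904754e-01,  3.59362362e-01,  1.10624203e-02, -3.43255543e-04,
       -1.22410179e+00, -2.88076141e-01]), 'qd': array([ 1.88861548e-03,  1.15295053e-03,  2.20019091e-04, -7.24578109e-04,
       -2.02330980e-05,  6.17950373e-05]), 'joint_efforts': array([-1.03990391e-05, -5.82719350e+01,  2.93053436e+01,  6.99719712e+00,
        6.72708979e-03, -2.02061574e-04]), 'eef_pos': array([ 0.30111662, -0.6035873 ,  0.23664133]), 'ee_rot': array([0.08974669, 1.5691588 , 2.12324156]), 'force': array([0.37941107, 0.13308764, 0.60130166]), 'moment': array([-0.01902981,  0.01514061, -0.0141086 ]), 'width': 0.08753022262662918}
scene {'camera_matrix': array([[446.17088811,   0.        , 282.80195187],
       [  0.        , 446.17088811, 211.54382974],
       [  0.        ,   0.        ,   1.        ]]), 'eye': array([-0.30415131,  0.71054444,  0.80527768]), 'attitude': array([-2.18927757,  0.01313284, -2.02655926])}
top {'camera_matrix': array([[384.18705155,   0.        , 278.78728169],
       [  0.        , 384.18705155, 202.50799489],
       [  0.        ,   0.        ,   1.        ]]), 'eye': array([0.43290999, 0.29464437, 0.93019941]), 'attitude': array([-2.98071179e+00, -3.11569555e-04, -1.54449443e+00])}
```

View pics/scene0.png

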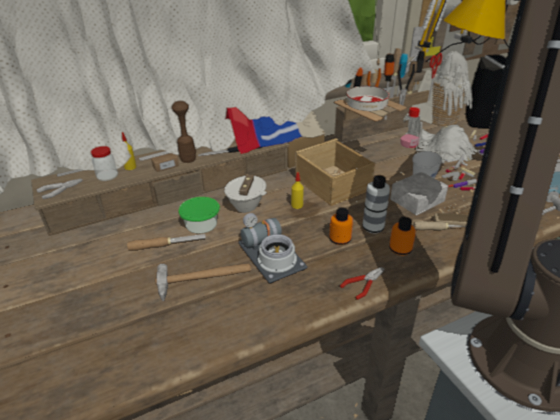

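View pics/top0.png

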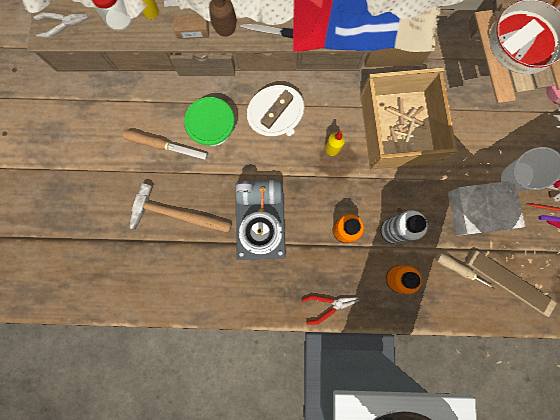

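The scene view shows a silver nested stack at about (376,205), with two orange look-alikes at (341,228) and (402,237). The stand is at (277,255), the hammer at (205,277) and the glue bottle at (297,193). The grey pair fits the description because it is aluminium, nested two high and not orange. I'll confirm it in enlarged crops.

```bash
python3 - <<'E'
import cv2,numpy as np
a=cv2.imread("pics/top0.png");b=cv2.imread("pics/scene0.png")
A=cv2.resize(a[160:280,220:440],None,fx=3.6,fy=3.6,interpolation=cv2.INTER_CUBIC)
cv2.imwrite("pics/ctop.png",A)
B=cv2.resize(b[165:285,230:430],None,fx=4,fy=4,interpolation=cv2.INTER_CUBIC)
cv2.imwrite("pics/cscene.png",B)
E
cat > h.py <<'E'
import numpy as np
from scipy.spatial.transform import Rotation as Ro
from station import arm
def ray(m,u,v):
    K=m["camera_matrix"];R=Ro.from_euler('xyz',m["attitude"]).as_matrix()
    return m["eye"],R@np.linalg.inv(K)@np.array([u,v,1.])
def at(m,u,v,z):
    e,d=ray(m,u,v);return e+d*(z-e[2])/d[2]
def proj(m,p):
    R=Ro.from_euler('xyz',m["attitude"]).as_matrix();c=m["camera_matrix"]@(R.T@(np.asarray(p)-m["eye"]));return c[:2]/c[2]
E
```

```text
(no output)
```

View pics/ctop.png

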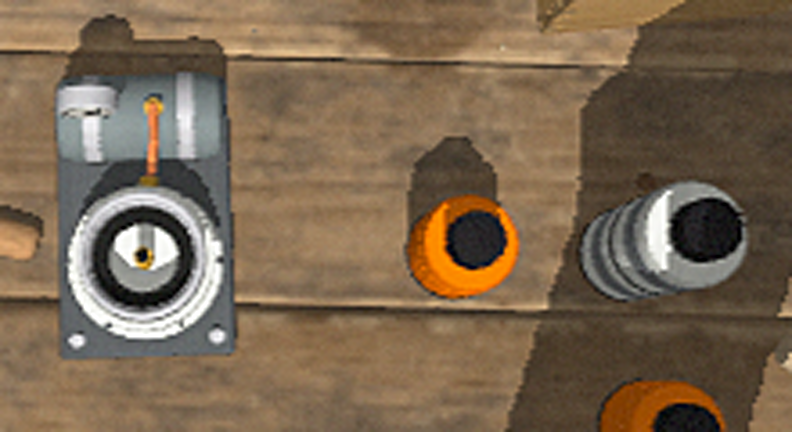

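View pics/cscene.png

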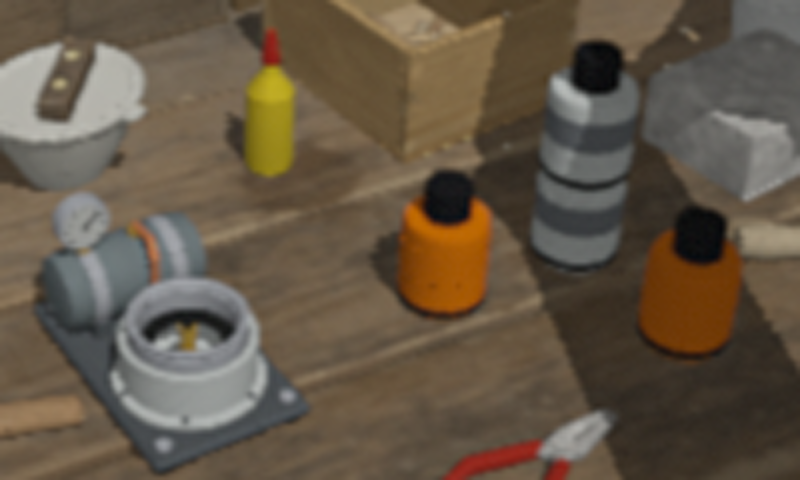

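The crops confirm the silver banded two-high stack, cap at crop (708,230) in the top view. Next I fit the models by overlaying projected outlines.

```bash
cat > ov.py <<'E'
import cv2,sys
from h import *
def circ(p,z,d):
    t=np.linspace(0,2*np.pi,73);return np.c_[p[0]+d/2*np.cos(t),p[1]+d/2*np.sin(t),0*t+z]
def draw(F,S,tag):
    for n,(x0,y0,x1,y1) in {"top":(220,160,440,280),"scene":(230,165,430,285)}.items():
        m=arm.camera_model(n);im=cv2.imread(f"pics/{n}0.png");f=3.6
        A=cv2.resize(im[y0:y1,x0:x1],None,fx=f,fy=f,interpolation=cv2.INTER_CUBIC)
        for p,z,d,c in [(F,.172,.034,(0,0,255)),(F,.144,.062,(0,255,0)),(F,.072,.058,(255,0,255)),(F,0,.058,(255,0,0)),(S,.068,.08,(0,0,255)),(S,.054,.092,(0,255,0)),(S,.068,.071,(255,0,255)),(S,.063,.012,(255,255,0))]:
            q=np.array([proj(m,k) for k in circ(p,z,d)]);q=(q-[x0,y0]+.5)*f-.5
            cv2.polylines(A,[np.round(q*16).astype(np.int32)],True,c,1,cv2.LINE_AA,4)
        cv2.imwrite(f"pics/ov_{n}_{tag}.png",A)
E
python3 - <<'E'
from ov import *
m=arm.camera_model("top")
pix=lambda x,y:(220+(x+.5)/3.6-.5,160+(y+.5)/3.6-.5)
print(at(m,*pix(714,230),.172),at(m,*pix(693,235),.144))
F=at(m,*pix(714,230),.172);S=at(m,*pix(146,255),.068);print(F,S)
draw(F,S,"a")
E
```

```text
[0.5209947  0.02077043 0.172     ] [0.52106411 0.02272584 0.144     ]
[0.5209947  0.02077043 0.172     ] [0.50805282 0.33814508 0.068     ]
```

View pics/ov_top_a.png

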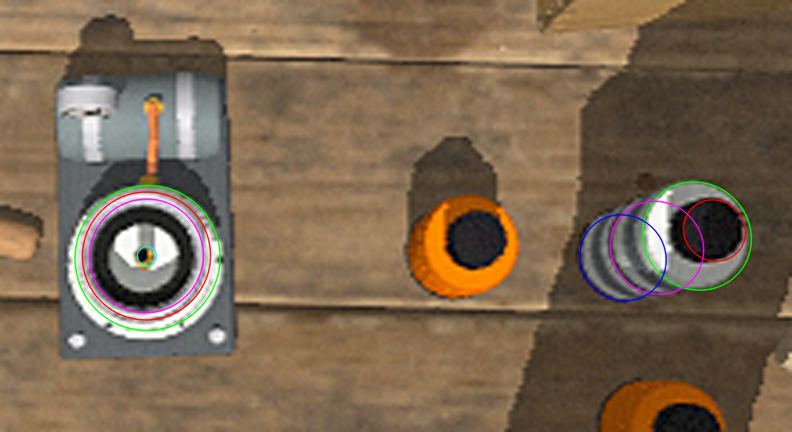

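View pics/ov_scene_a.png

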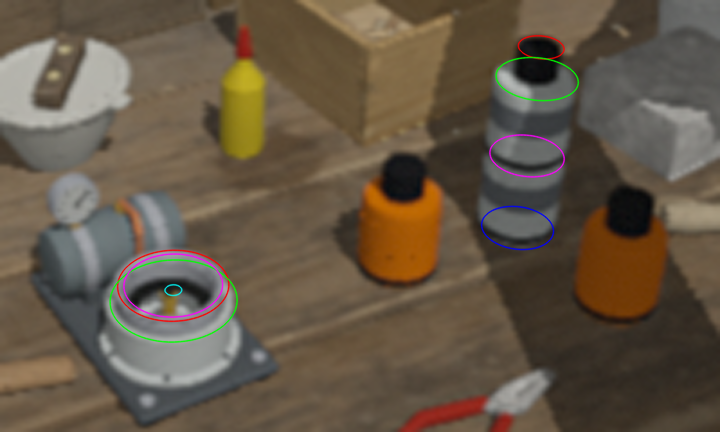

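```bash
cat >> h.py <<'E'
def rel(target):
    s=arm.get_state();R=Ro.from_euler('xyz',s["ee_rot"]).as_matrix()
    print("t",s["t"],"pos",s["eef_pos"].round(4),"q",s["q"].round(2),"F",s["force"].round(1),"w",round(s["width"],4))
    print("R",R.round(3).tolist()); print("rel",(R.T@(np.array(target)-s["eef_pos"])).round(4))
E
python3 - <<'E'
from h import *
rel([.52,.022,.30])
print(arm.camera_model("wrist"))
E
```

```text
t 0.1 pos [ 0.3012 -0.6036  0.2367] q [-0.82  0.36  0.01 -0.   -1.22 -0.29] F [0.1 0.3 0.6] w 0.0873
R [[-0.001, -0.895, -0.446], [0.001, -0.446, 0.895], [-1.0, 0.0, 0.001]]
rel [-0.0627 -0.4751  0.4623]
{'camera_matrix': array([[330.06096414,   0.        , 275.16383441],
       [  0.        , 330.06096414, 209.77712126],
       [  0.        ,   0.        ,   1.        ]]), 'eye': array([ 0.23213859, -0.63854635,  0.3840548 ]), 'attitude': array([ 2.85005046e+00, -2.00197717e-03,  2.03450592e+00])}
```

Emit:
jog_arm(motion=[{"dx": -0.03, "dy": -0.01, "dz": 0.01}, {"dx": -0.063, "dy": -0.03, "dz": 0.03}, {"dx": -0.063, "dy": -0.06, "dz": 0.058}, {"dx": -0.063, "dy": -0.09, "dz": 0.087}, {"dx": -0.063, "dy": -0.12, "dz": 0.116}, {"dx": -0.063, "dy": -0.15, "dz": 0.145}, {"dx": -0.063, "dy": -0.18, "dz": 0.174}, {"dx": -0.063, "dy": -0.21, "dz": 0.203}, {"dx": -0.063, "dy": -0.24, "dz": 0.232}, {"dx": -0.063, "dy": -0.27, "dz": 0.262}, {"dx": -0.063, "dy": -0.3, "dz": 0.292}, {"dx": -0.063, "dy": -0.33, "dz": 0.321}, {"dx": -0.063, "dy": -0.36, "dz": 0.35}, {"dx": -0.063, "dy": -0.39, "dz": 0.379}, {"dx": -0.063, "dy": -0.42, "dz": 0.408}, {"dx": -0.063, "dy": -0.45, "dz": 0.437}, {"dx": -0.063, "dy": -0.475, "dz": 0.462}, {"dx": -0.063, "dy": -0.475, "dz": 0.462}, {"dx": -0.063, "dy": -0.475, "dz": 0.462}], gripper=0.0876)

```text
invalid input
```

```bash
python3 - <<'E'
from h import *
import cv2
rel([.52,.022,.156])
m=arm.camera_model("wrist");print(m["eye"],m["attitude"])
cv2.imwrite("pics/wrist1.png",arm.grab_frame("wrist")[:,:,::-1])
for p in [(.5205,.0215,.172),(.508,.338,.068)]:print(proj(m,p))
E
```

```text
t 0.1 pos [ 0.3012 -0.6036  0.2367] q [-0.82  0.36  0.01 -0.   -1.22 -0.29] F [0.1 0.3 0.6] w 0.0873
R [[-0.001, -0.895, -0.446], [0.001, -0.446, 0.895], [-1.0, 0.0, 0.001]]
rel [ 0.0813 -0.4751  0.462 ]
[ 0.23213859 -0.63854635  0.3840548 ] [ 2.85005046e+00 -2.00197717e-03  2.03450592e+00]
[694.30909082 635.8575584 ]
[769.25288476 581.22631303]
```

View pics/wrist1.png

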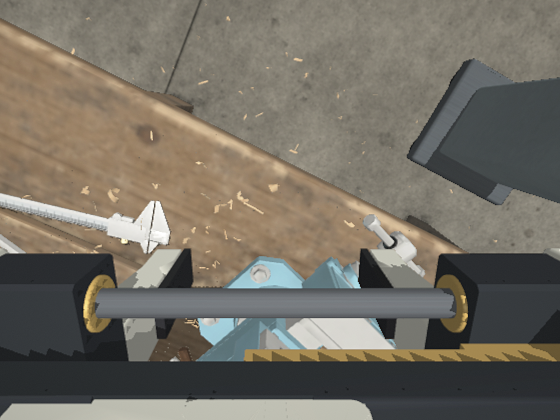

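The wrist view shows a blue fixture below the gripper at (290,310), so I'll rise first. The refused call left out "twist", so I'll give all four keys.

Emit:
jog_arm(motion=[{"dx": -0.03, "dy": 0, "dz": 0, "twist": 0}, {"dx": -0.063, "dy": -0.02, "dz": 0.02, "twist": 0}, {"dx": -0.063, "dy": -0.05, "dz": 0.049, "twist": 0}, {"dx": -0.063, "dy": -0.08, "dz": 0.078, "twist": 0}, {"dx": -0.063, "dy": -0.11, "dz": 0.107, "twist": 0}, {"dx": -0.063, "dy": -0.14, "dz": 0.136, "twist": 0}, {"dx": -0.063, "dy": -0.17, "dz": 0.165, "twist": 0}, {"dx": -0.063, "dy": -0.2, "dz": 0.195, "twist": 0}, {"dx": -0.063, "dy": -0.23, "dz": 0.224, "twist": 0}, {"dx": -0.063, "dy": -0.26, "dz": 0.253, "twist": 0}, {"dx": -0.063, "dy": -0.29, "dz": 0.282, "twist": 0}, {"dx": -0.063, "dy": -0.32, "dz": 0.311, "twist": 0}, {"dx": -0.063, "dy": -0.35, "dz": 0.34, "twist": 0}, {"dx": -0.063, "dy": -0.38, "dz": 0.37, "twist": 0}, {"dx": -0.063, "dy": -0.41, "dz": 0.399, "twist": 0}, {"dx": -0.063, "dy": -0.44, "dz": 0.428, "twist": 0}, {"dx": -0.063, "dy": -0.475, "dz": 0.462, "twist": 0}, {"dx": -0.063, "dy": -0.475, "dz": 0.462, "twist": 0}, {"dx": -0.063, "dy": -0.475, "dz": 0.462, "twist": 0}], gripper=0.0875)

```text
t: 1.73
eef_pos: [0.5207, 0.0243, 0.2999]
ee_rot: [1.241, 1.57, -3.005]
force: [-0.4, 0.2, -0.1]
width: 0.0875
```

```bash
python3 - <<'E'
from h import *
import cv2
rel([.52,.022,.156])
m=arm.camera_model("wrist");print(m["eye"],m["attitude"])
cv2.imwrite("pics/wrist2.png",arm.grab_frame("wrist")[:,:,::-1])
for p in [(.5205,.0215,.172),(.508,.338,.068)]:print(proj(m,p))
E
```

```text
t 1.7333 pos [0.5207 0.0243 0.2999] q [ 0.42  0.07 -0.22 -0.   -1.28 -1.53] F [-0.4  0.2 -0.1] w 0.0875
R [[-0.001, -0.893, -0.45], [-0.0, -0.45, 0.893], [-1.0, 0.001, 0.0]]
rel [ 0.1439  0.0016 -0.0018]
[ 0.45189741 -0.01065138  0.44725222] [ 2.85086690e+00 -8.30971923e-04  2.03811648e+00]
[272.35387538 202.43731247]
[498.10451479 279.76250726]
```

View pics/wrist2.png

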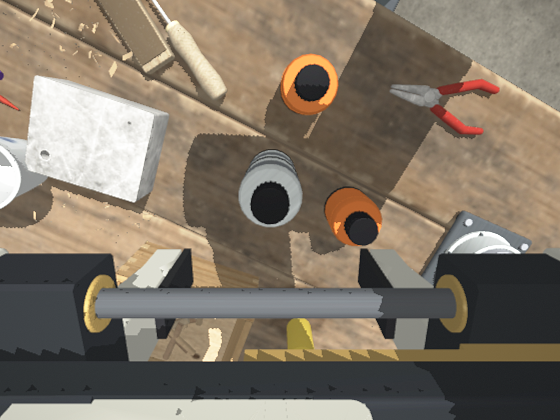

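```bash
python3 - <<'E'
from ov import *
m=arm.camera_model("wrist");im=cv2.imread("pics/wrist2.png")
x0,y0,x1,y1=220,130,320,240;f=5
A=cv2.resize(im[y0:y1,x0:x1],None,fx=f,fy=f,interpolation=cv2.INTER_CUBIC)
F=(.5205,.0215)
for z,d,c in [(.172,.034,(0,0,255)),(.144,.062,(0,255,0)),(.144,.034,(255,255,0)),(.0,.058,(255,0,255))]:
    q=np.array([proj(m,k) for k in circ(F,z,d)]);q=(q-[x0,y0]+.5)*f-.5
    cv2.polylines(A,[np.round(q*16).astype(np.int32)],True,c,1,cv2.LINE_AA,4)
cv2.imwrite("pics/ovw.png",A)
E
```

```text
(no output)
```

View pics/ovw.png

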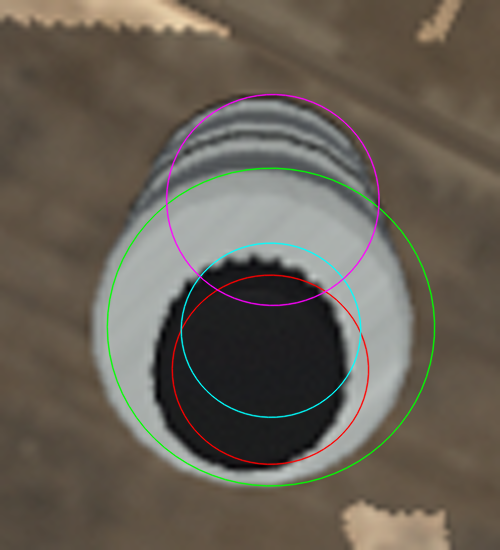

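Emit:
jog_arm(motion=[{"dx": 0.02, "dy": 0.001, "dz": -0.003, "twist": 0}, {"dx": 0.05, "dy": 0.0015, "dz": -0.005, "twist": 0}, {"dx": 0.08, "dy": 0.0015, "dz": -0.005, "twist": 0}, {"dx": 0.1, "dy": 0.0015, "dz": -0.005, "twist": 0}, {"dx": 0.1, "dy": 0.0015, "dz": -0.005, "twist": 0}, {"dx": 0.1, "dy": 0.0015, "dz": -0.005, "twist": 0}])

```text
t: 2.28
eef_pos: [0.5204, 0.0151, 0.2004]
ee_rot: [1.693, 1.569, -2.558]
force: [0.7, 0.0, 0.4]
width: 0.0877
```

```bash
python3 - <<'E'
from ov import *
rel([.5215,.0193,.156])
m=arm.camera_model("wrist");im=arm.grab_frame("wrist")[:,:,::-1].copy()
for z,d,c in [(.172,.034,(0,0,255)),(.144,.062,(0,255,0))]:
    q=np.array([proj(m,k) for k in circ((.5215,.0193),z,d)])
    cv2.polylines(im,[np.round(q*16).astype(np.int32)],True,c,1,cv2.LINE_AA,4)
cv2.imwrite("pics/wrist3.png",im)
E
```

```text
t 2.2833 pos [0.5204 0.0151 0.2004] q [ 0.41  0.13 -0.38  0.   -1.06 -1.52] F [0.7 0.  0.4] w 0.0877
R [[-0.002, -0.895, -0.446], [-0.001, -0.446, 0.895], [-1.0, 0.002, -0.0]]
rel [ 0.0444 -0.0029  0.0033]
```

View pics/wrist3.png

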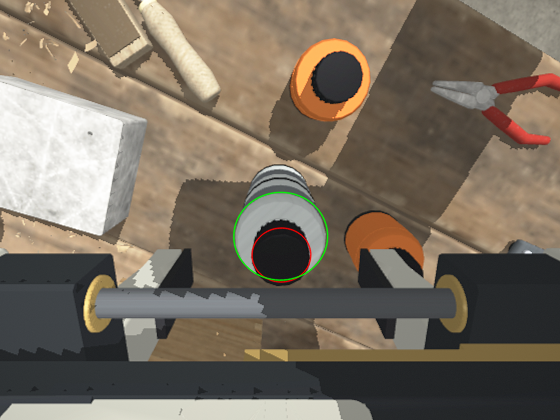

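Emit:
jog_arm(motion=[{"dx": 0.01, "dy": -0.003, "dz": 0.003, "twist": 0}, {"dx": 0.01, "dy": -0.003, "dz": 0.003, "twist": 0}, {"dx": 0.01, "dy": -0.003, "dz": 0.003, "twist": 0}, {"dx": 0.01, "dy": -0.003, "dz": 0.003, "twist": 0}])

```text
t: 2.67
eef_pos: [0.5226, 0.0205, 0.1912]
ee_rot: [-1.814, 1.57, 0.22]
force: [0.9, 0.2, -0.1]
width: 0.0873
```

```bash
python3 - <<'E'
from ov import *
rel([.5225,.0198,.156])
m=arm.camera_model("wrist");im=arm.grab_frame("wrist")[:,:,::-1].copy();rel([.5225,.0198,.156])
for z,d,c in [(.172,.034,(0,0,255)),(.144,.062,(0,255,0))]:
    q=np.array([proj(m,k) for k in circ((.5225,.0198),z,d)])
    cv2.polylines(im,[np.round(q*16).astype(np.int32)],True,c,1,cv2.LINE_AA,4)
cv2.imwrite("pics/wrist4.png",im)
E
```

```text
t 2.6667 pos [0.5226 0.0205 0.1912] q [ 0.41  0.15 -0.39  0.   -1.04 -1.52] F [ 0.9  0.2 -0.1] w 0.0873
R [[0.001, -0.895, -0.447], [0.0, -0.447, 0.895], [-1.0, -0.001, -0.0]]
rel [ 0.0352  0.0004 -0.0005]
t 2.7167 pos [0.5227 0.0205 0.1912] q [ 0.41  0.15 -0.39  0.   -1.04 -1.52] F [ 0.2 -0.1  0. ] w 0.0877
R [[0.001, -0.895, -0.447], [0.0, -0.447, 0.895], [-1.0, -0.001, -0.0]]
rel [ 0.0352  0.0005 -0.0005]
```

View pics/wrist4.png

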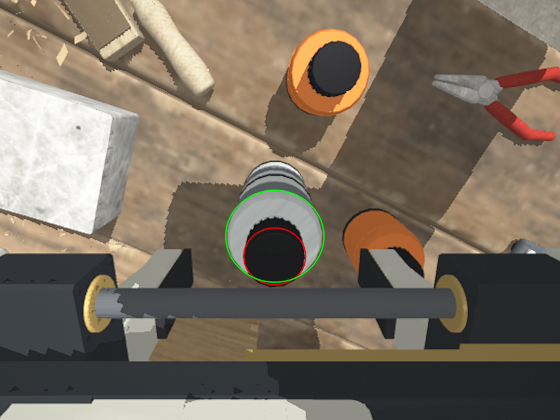

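Cap and shoulder outlines match and the cap is centred between the pads. Now I descend and grip.

Emit:
jog_arm(motion=[{"dx": 0.012, "dy": 0, "dz": 0, "twist": 0}, {"dx": 0.024, "dy": 0, "dz": 0, "twist": 0}, {"dx": 0.0345, "dy": 0, "dz": 0, "twist": 0}, {"dx": 0.0345, "dy": 0, "dz": 0, "twist": 0}, {"dx": 0.0345, "dy": 0, "dz": 0, "twist": 0}, {"dx": 0.0345, "dy": 0, "dz": 0, "twist": 0}])

```text
t: 3.22
eef_pos: [0.5227, 0.0204, 0.1566]
ee_rot: [-2.188, 1.57, -0.154]
force: [0.8, -0.3, 0.2]
width: 0.0872
```

Emit:
jog_arm(motion=[{"dx": 0, "dy": 0, "dz": 0, "twist": 0}, {"dx": 0, "dy": 0, "dz": 0, "twist": 0}, {"dx": 0, "dy": 0, "dz": 0, "twist": 0}, {"dx": 0, "dy": 0, "dz": 0, "twist": 0}, {"dx": 0, "dy": 0, "dz": 0, "twist": 0}, {"dx": 0, "dy": 0, "dz": 0, "twist": 0}, {"dx": 0, "dy": 0, "dz": 0, "twist": 0}, {"dx": 0, "dy": 0, "dz": 0, "twist": 0}, {"dx": 0, "dy": 0, "dz": 0, "twist": 0}, {"dx": 0, "dy": 0, "dz": 0, "twist": 0}, {"dx": 0, "dy": 0, "dz": 0, "twist": 0}, {"dx": 0, "dy": 0, "dz": 0, "twist": 0}], gripper=0.025, newtons=40)

```text
t: 4.22
eef_pos: [0.5224, 0.0203, 0.1561]
ee_rot: [2.671, 1.571, -1.579]
force: [-0.2, -0.9, -0.5]
width: 0.0329
```

```bash
python3 - <<'E'
from ov import *
rel([.5225,.0198,.156])
for n in ("wrist","scene"):cv2.imwrite(f"pics/{n}5.png",arm.grab_frame(n)[:,:,::-1])
E
```

```text
t 4.2167 pos [0.5224 0.0203 0.1561] q [ 0.41  0.18 -0.44  0.   -0.96 -1.52] F [-0.2 -0.9 -0.5] w 0.0329
R [[-0.0, -0.895, -0.446], [-0.0, -0.446, 0.895], [-1.0, 0.0, -0.0]]
rel [ 0.0001  0.0001 -0.0005]
```

View pics/scene5.png

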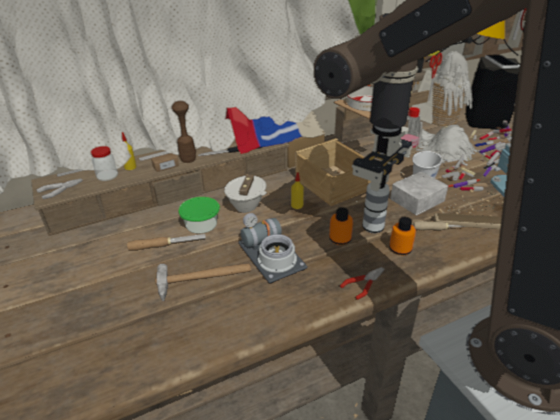

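View pics/wrist5.png

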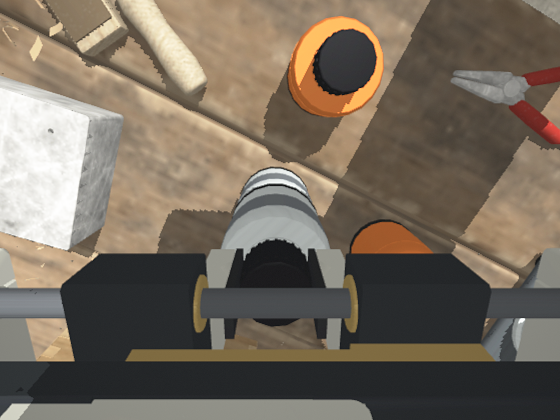

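Gripped, width 33 mm on the cap and the stack still upright. Lifting straight up.

Emit:
jog_arm(motion=[{"dx": -0.004, "dy": 0, "dz": 0, "twist": 0}, {"dx": -0.01, "dy": 0, "dz": 0, "twist": 0}, {"dx": -0.016, "dy": 0, "dz": 0, "twist": 0}, {"dx": -0.022, "dy": 0, "dz": 0, "twist": 0}, {"dx": -0.028, "dy": 0, "dz": 0, "twist": 0}, {"dx": -0.034, "dy": 0, "dz": 0, "twist": 0}, {"dx": -0.042, "dy": 0, "dz": 0, "twist": 0}, {"dx": -0.052, "dy": 0, "dz": 0, "twist": 0}, {"dx": -0.062, "dy": 0, "dz": 0, "twist": 0}, {"dx": -0.075, "dy": 0, "dz": 0, "twist": 0}, {"dx": -0.08, "dy": 0, "dz": 0, "twist": 0}, {"dx": -0.08, "dy": 0, "dz": 0, "twist": 0}, {"dx": -0.08, "dy": 0, "dz": 0, "twist": 0}, {"dx": -0.08, "dy": 0, "dz": 0, "twist": 0}])

```text
t: 5.48
eef_pos: [0.5219, 0.0203, 0.2355]
ee_rot: [1.152, 1.57, -3.098]
force: [-0.1, -1.2, -2.3]
width: 0.0331
```

```bash
python3 - <<'E'
from ov import *
rel([.508,.338,.24])
for n in ("wrist","scene"):cv2.imwrite(f"pics/{n}6.png",arm.grab_frame(n)[:,:,::-1])
im=cv2.imread("pics/scene6.png");cv2.imwrite("pics/scene6c.png",cv2.resize(im[100:280,300:460],None,fx=3.3,fy=3.3,interpolation=cv2.INTER_CUBIC))
E
```

```text
t 5.4833 pos [0.5219 0.0203 0.2355] q [ 0.41  0.11 -0.32 -0.   -1.14 -1.52] F [-0.1 -1.2 -2.3] w 0.0331
R [[-0.001, -0.895, -0.446], [-0.0, -0.446, 0.895], [-1.0, 0.001, 0.0]]
rel [-0.0045 -0.1293  0.2905]
```

View pics/scene6c.png

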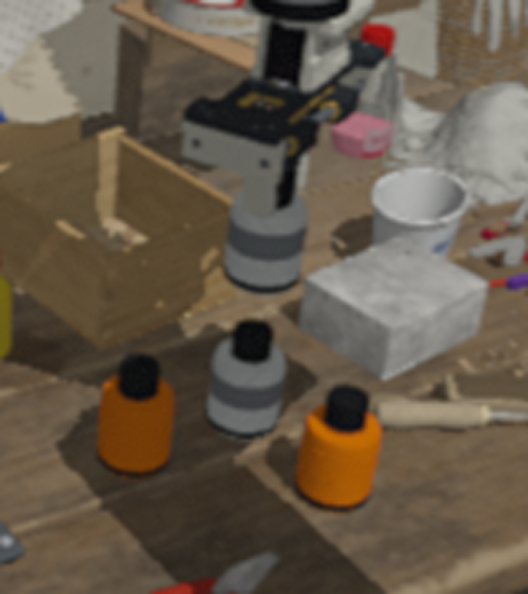

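Upper flask is off and the lower flask still stands upright. Moving partway to re-measure the ring with the wrist camera.

Emit:
jog_arm(motion=[{"dx": -0.005, "dy": -0.005, "dz": 0.013, "twist": 0}, {"dx": -0.005, "dy": -0.014, "dz": 0.036, "twist": 0}, {"dx": -0.005, "dy": -0.024, "dz": 0.062, "twist": 0}, {"dx": -0.005, "dy": -0.034, "dz": 0.088, "twist": 0}, {"dx": -0.005, "dy": -0.044, "dz": 0.114, "twist": 0}, {"dx": -0.005, "dy": -0.054, "dz": 0.14, "twist": 0}, {"dx": -0.005, "dy": -0.064, "dz": 0.166, "twist": 0}, {"dx": -0.005, "dy": -0.074, "dz": 0.192, "twist": 0}, {"dx": -0.005, "dy": -0.083, "dz": 0.214, "twist": 0}, {"dx": -0.005, "dy": -0.087, "dz": 0.225, "twist": 0}, {"dx": -0.005, "dy": -0.087, "dz": 0.225, "twist": 0}, {"dx": -0.005, "dy": -0.087, "dz": 0.225, "twist": 0}, {"dx": -0.005, "dy": -0.087, "dz": 0.225, "twist": 0}, {"dx": -0.005, "dy": -0.087, "dz": 0.225, "twist": 0}])

```text
t: 6.75
eef_pos: [0.4998, 0.2595, 0.241]
ee_rot: [1.965, 1.57, -2.285]
force: [0.0, -0.4, -1.5]
width: 0.0332
```

```bash
cat > look.py <<'E'
from ov import *
def look(tag,S,T,T0=(.0,)):
    rel(T)
    m=arm.camera_model("wrist");im=arm.grab_frame("wrist")[:,:,::-1].copy()
    cv2.imwrite(f"pics/wr{tag}.png",im)
    for z,d,c in [(.068,.08,(0,0,255)),(.054,.092,(0,255,0)),(.068,.071,(255,0,255)),(.063,.012,(255,255,0))]:
        q=np.array([proj(m,k) for k in circ(S,z,d)])
        cv2.polylines(im,[np.round(q*16).astype(np.int32)],True,c,1,cv2.LINE_AA,4)
    cv2.imwrite(f"pics/wo{tag}.png",im)
E
python3 -c "
from look import *
look('7',(.508,.338),(.508,.338,.24))"
```

```text
t 6.75 pos [0.4998 0.2595 0.241 ] q [ 0.83  0.17 -0.23  0.   -1.16 -1.94] F [ 0.  -0.4 -1.5] w 0.0332
R [[-0.0, -0.895, -0.446], [-0.0, -0.446, 0.895], [-1.0, 0.0, -0.0]]
rel [ 0.001  -0.0424  0.0666]
```

View pics/wo7.png

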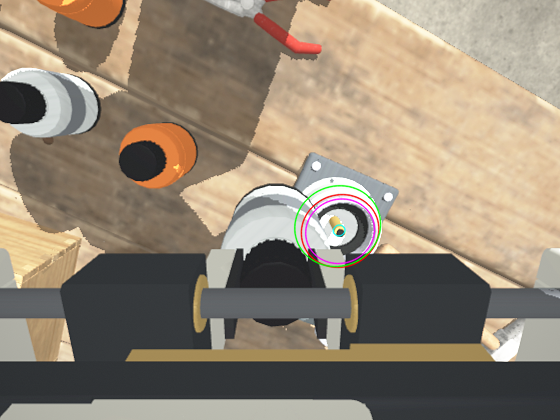

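```bash
python3 - <<'E'
import cv2
for a in("wr7","wo7"):
    im=cv2.imread(f"pics/{a}.png")[145:275,270:420];cv2.imwrite(f"pics/{a}c.png",cv2.resize(im,None,fx=4.5,fy=4.5,interpolation=cv2.INTER_CUBIC))
E
```

```text
(no output)
```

View pics/wo7c.png

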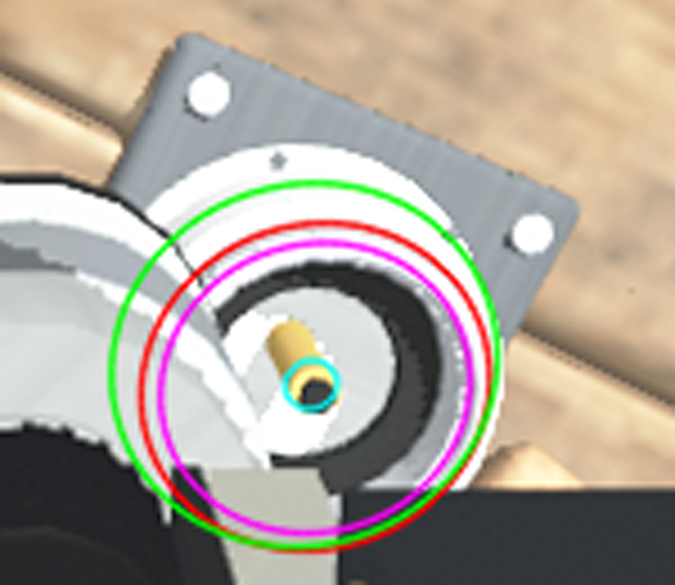

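View pics/wr7c.png

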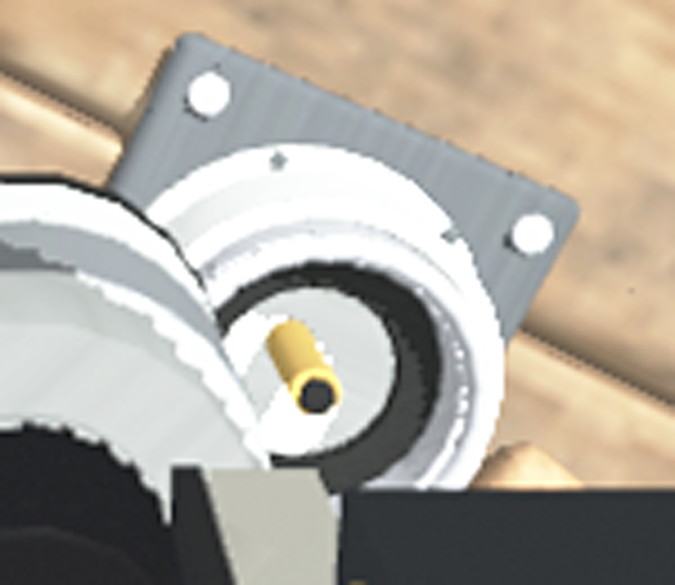

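Emit:
jog_arm(motion=[{"dx": 0, "dy": -0.006, "dz": 0.009, "twist": 0}, {"dx": 0, "dy": -0.016, "dz": 0.025, "twist": 0}, {"dx": 0, "dy": -0.028, "dz": 0.043, "twist": 0}, {"dx": 0, "dy": -0.038, "dz": 0.059, "twist": 0}, {"dx": 0, "dy": -0.044, "dz": 0.068, "twist": 0}, {"dx": 0.01, "dy": -0.044, "dz": 0.068, "twist": 0}, {"dx": 0.025, "dy": -0.044, "dz": 0.068, "twist": 0}, {"dx": 0.045, "dy": -0.044, "dz": 0.068, "twist": 0}, {"dx": 0.06, "dy": -0.044, "dz": 0.068, "twist": 0}, {"dx": 0.07, "dy": -0.044, "dz": 0.068, "twist": 0}, {"dx": 0.07, "dy": -0.044, "dz": 0.068, "twist": 0}, {"dx": 0.07, "dy": -0.044, "dz": 0.068, "twist": 0}, {"dx": 0.07, "dy": -0.044, "dz": 0.068, "twist": 0}, {"dx": 0.07, "dy": -0.044, "dz": 0.068, "twist": 0}])

```text
t: 7.97
eef_pos: [0.5093, 0.3414, 0.1723]
ee_rot: [-1.285, 1.569, 0.749]
force: [-0.5, 0.3, -2.4]
width: 0.0333
```

```bash
python3 - <<'E'
from look import *
rel((.509,.34,.16))
S=(.509,.340);p=arm.get_state()["eef_pos"];zf=p[2]-.0845
for n,(x0,y0,x1,y1),f in (("scene",(230,150,330,280),4.4),("top",(215,160,305,265),5)):
    m=arm.camera_model(n);im=arm.grab_frame(n)[:,:,::-1]
    A=cv2.resize(im[y0:y1,x0:x1],None,fx=f,fy=f,interpolation=cv2.INTER_CUBIC)
    for P,z,d,c in [(S,.068,.08,(0,0,255)),(S,.054,.092,(0,255,0)),(p,zf+.072,.062,(255,0,255)),(p,zf,.058,(255,255,0))]:
        q=np.array([proj(m,k) for k in circ(P,z,d)]);q=(q-[x0,y0]+.5)*f-.5
        cv2.polylines(A,[np.round(q*16).astype(np.int32)],True,c,1,cv2.LINE_AA,4)
    cv2.imwrite(f"pics/{n}8.png",A)
E
```

```text
t 7.9667 pos [0.5093 0.3414 0.1723] q [ 0.91  0.31 -0.22  0.   -1.04 -2.02] F [-0.5  0.3 -2.4] w 0.0333
R [[0.001, -0.895, -0.447], [0.001, -0.447, 0.895], [-1.0, -0.002, 0.001]]
rel [ 0.0123  0.0009 -0.0012]
```

View pics/scene8.png

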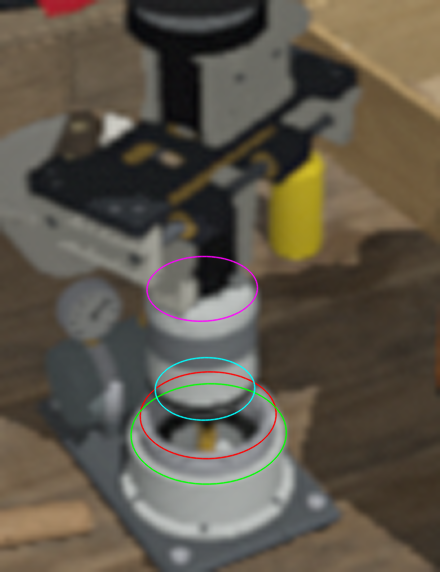

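View pics/top8.png

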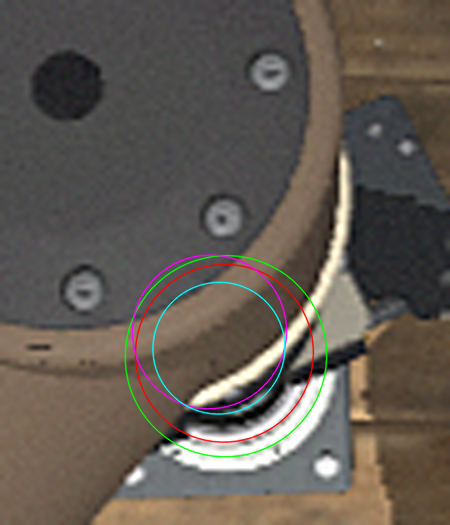

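Scene overlay agrees: the flask sits over the ring axis at crop (205,400). Entering the socket.

Emit:
jog_arm(motion=[{"dx": 0.004, "dy": 0.001, "dz": -0.001, "twist": 0}, {"dx": 0.01, "dy": 0.001, "dz": -0.001, "twist": 0}, {"dx": 0.015, "dy": 0.001, "dz": -0.001, "twist": 0}, {"dx": 0.019, "dy": 0.001, "dz": -0.001, "twist": 0}, {"dx": 0.022, "dy": 0.001, "dz": -0.001, "twist": 0}, {"dx": 0.025, "dy": 0.001, "dz": -0.001, "twist": 0}, {"dx": 0.028, "dy": 0.001, "dz": -0.001, "twist": 0}, {"dx": 0.031, "dy": 0.001, "dz": -0.001, "twist": 0}, {"dx": 0.034, "dy": 0.001, "dz": -0.001, "twist": 0}, {"dx": 0.034, "dy": 0.001, "dz": -0.001, "twist": 0}, {"dx": 0.034, "dy": 0.001, "dz": -0.001, "twist": 0}])

```text
t: 8.98
eef_pos: [0.5083, 0.3396, 0.1369]
ee_rot: [2.139, 1.571, -2.111]
force: [-0.3, -0.4, -2.1]
width: 0.0333
```

```bash
python3 - <<'E'
from look import *
rel((.509,.34,.16))
im=arm.grab_frame("scene")[:,:,::-1]
cv2.imwrite("pics/scene9.png",cv2.resize(im[150:280,230:330],None,fx=4.4,fy=4.4,interpolation=cv2.INTER_CUBIC))
E
```

```text
t 8.9833 pos [0.5083 0.3396 0.1369] q [ 0.91  0.34 -0.27  0.   -0.97 -2.02] F [-0.3 -0.4 -2.1] w 0.0333
R [[-0.0, -0.895, -0.447], [-0.0, -0.447, 0.895], [-1.0, 0.0, -0.0]]
rel [-0.0231 -0.0008 -0.    ]
```

View pics/scene9.png

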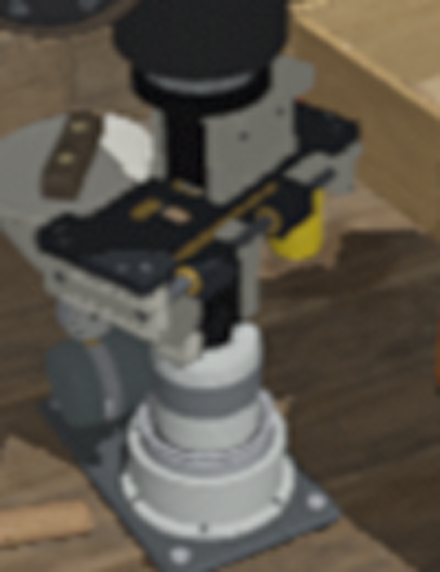

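In the socket with no contact force. Continuing to the seat and pressing.

Emit:
jog_arm(motion=[{"dx": 0.002, "dy": 0, "dz": 0, "twist": 0}, {"dx": 0.004, "dy": 0, "dz": 0, "twist": 0}, {"dx": 0.006, "dy": 0, "dz": 0, "twist": 0}, {"dx": 0.008, "dy": 0, "dz": 0, "twist": 0}, {"dx": 0.01, "dy": 0, "dz": 0, "twist": 0}, {"dx": 0.01, "dy": 0, "dz": 0, "twist": 0}, {"dx": 0.01, "dy": 0, "dz": 0, "twist": 0}], newtons=50)

```text
t: 9.62
eef_pos: [0.5087, 0.3399, 0.1279]
ee_rot: [-1.546, 1.57, 0.488]
force: [-2.7, -1.3, 6.3]
width: 0.0335
```

Emit:
jog_arm(motion=[{"dx": 0.0015, "dy": 0, "dz": 0, "twist": 0}, {"dx": 0.003, "dy": 0, "dz": 0, "twist": 0}, {"dx": 0.0045, "dy": 0, "dz": 0, "twist": 0}, {"dx": 0.006, "dy": 0, "dz": 0, "twist": 0}, {"dx": 0.006, "dy": 0, "dz": 0, "twist": 0}, {"dx": 0.006, "dy": 0, "dz": 0, "twist": 0}])

```text
t: 10.12
eef_pos: [0.5088, 0.3399, 0.1225]
ee_rot: [-1.548, 1.569, 0.486]
force: [-3.5, -1.7, 9.3]
width: 0.0329
```

Emit:
jog_arm(motion=[{"dx": 0.001, "dy": 0.0005, "dz": 0, "twist": 0}, {"dx": 0.002, "dy": 0.001, "dz": 0, "twist": 0}, {"dx": 0.0035, "dy": 0.001, "dz": 0, "twist": 0}, {"dx": 0.005, "dy": 0.001, "dz": 0, "twist": 0}, {"dx": 0.005, "dy": 0.001, "dz": 0, "twist": 0}, {"dx": 0.005, "dy": 0.001, "dz": 0, "twist": 0}])

```text
t: 10.62
eef_pos: [0.5086, 0.3398, 0.1183]
ee_rot: [-1.519, 1.568, 0.516]
force: [-1.9, -2.6, 12.6]
width: 0.0327
```

Emit:
jog_arm(motion=[{"dx": 0.001, "dy": 0, "dz": 0, "twist": 0}, {"dx": 0.002, "dy": 0, "dz": 0, "twist": 0}, {"dx": 0.002, "dy": 0, "dz": 0, "twist": 0}, {"dx": 0.002, "dy": 0, "dz": 0, "twist": 0}])

```text
t: 10.95
eef_pos: [0.5089, 0.3399, 0.1179]
ee_rot: [-1.539, 1.566, 0.495]
force: [-4.7, -4.2, 22.7]
width: 0.0334
```

The force jumped from 12.6 to 22.7 N over the last 2 mm, so it's on the hard stop. I'll hold and check it visually.

Emit:
jog_arm(motion=[{"dx": 0, "dy": 0, "dz": 0, "twist": 0}, {"dx": 0, "dy": 0, "dz": 0, "twist": 0}, {"dx": 0, "dy": 0, "dz": 0, "twist": 0}, {"dx": 0, "dy": 0, "dz": 0, "twist": 0}, {"dx": 0, "dy": 0, "dz": 0, "twist": 0}, {"dx": 0, "dy": 0, "dz": 0, "twist": 0}])

```text
t: 11.45
eef_pos: [0.5089, 0.34, 0.1179]
ee_rot: [-1.525, 1.566, 0.51]
force: [-4.8, -3.4, 22.7]
width: 0.0331
```

```bash
python3 - <<'E'
from look import *
rel((.509,.34,.118));print(arm.get_state()["moment"])
im=arm.grab_frame("scene")[:,:,::-1]
S=(.509,.34);m=arm.camera_model("scene");x0,y0=230,150;f=4.4
A=cv2.resize(im[150:280,230:330],None,fx=f,fy=f,interpolation=cv2.INTER_CUBIC);B=A.copy()
for z,d,c in [(.054,.08,(0,0,255)),(.054,.092,(0,255,0)),(.106,.062,(255,0,255)),(.054,.062,(255,255,0))]:
    q=np.array([proj(m,k) for k in circ(S,z,d)]);q=(q-[x0,y0]+.5)*f-.5
    cv2.polylines(B,[np.round(q*16).astype(np.int32)],True,c,1,cv2.LINE_AA,4)
cv2.imwrite("pics/scene10.png",cv2.resize(np.hstack([A,B]),None,fx=.9,fy=.9))
cv2.imwrite("pics/full10.png",im)
cv2.imwrite("pics/wrist10.png",arm.grab_frame("wrist")[:,:,::-1])
E
```

```text
t 11.45 pos [0.5089 0.34   0.1179] q [ 0.91  0.35 -0.29  0.   -0.92 -2.02] F [-4.8 -3.4 22.7] w 0.0331
R [[0.004, -0.894, -0.448], [0.002, -0.448, 0.894], [-1.0, -0.005, 0.0]]
rel [-0.0001 -0.0001 -0.    ]
[-1.4070215   2.07412119 -0.06978209]
```

View pics/scene10.png

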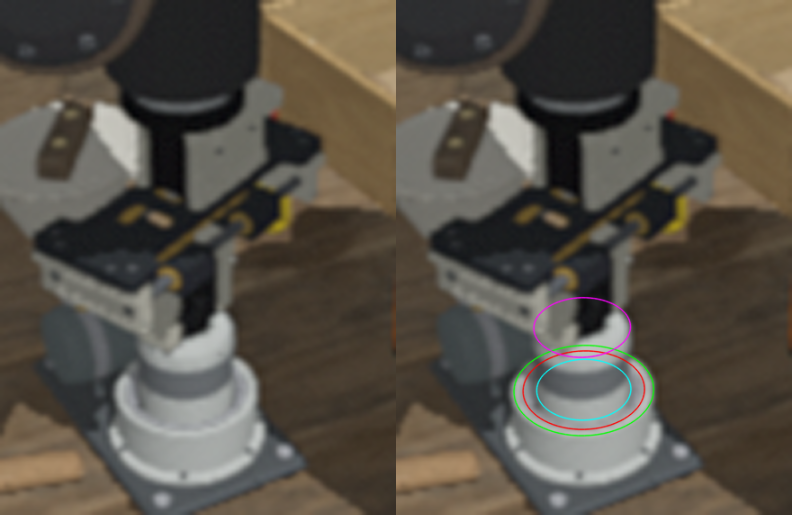

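View pics/wrist10.png

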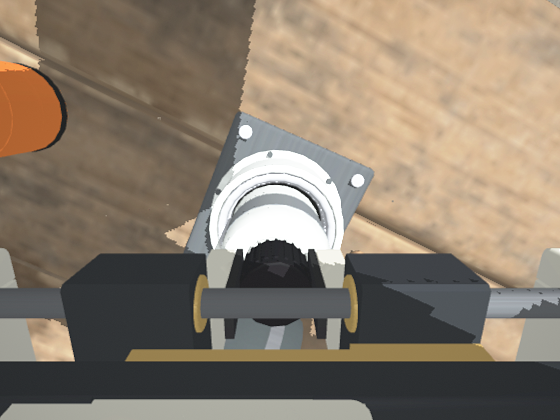

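View pics/full10.png

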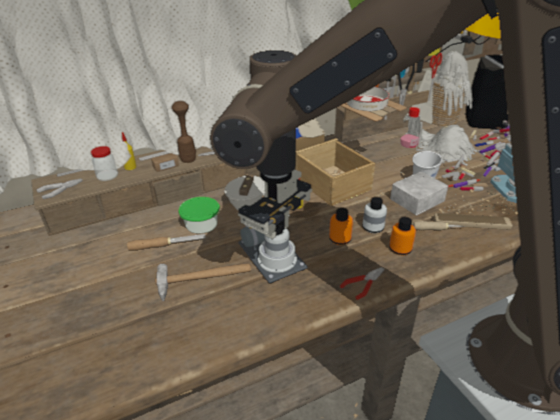

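The rims are level and the flask looks upright, but there's about 6 N of side load toward the far side. I'll relieve it with a small shift while staying pressed.

Emit:
jog_arm(motion=[{"dx": 0, "dy": 0.0005, "dz": 0, "twist": 0}, {"dx": 0, "dy": 0.001, "dz": 0, "twist": 0}, {"dx": 0, "dy": 0.0015, "dz": 0, "twist": 0}, {"dx": 0, "dy": 0.0015, "dz": 0, "twist": 0}, {"dx": 0, "dy": 0.0015, "dz": 0, "twist": 0}, {"dx": 0, "dy": 0.0015, "dz": 0, "twist": 0}])

```text
t: 12.05
eef_pos: [0.5085, 0.3398, 0.1179]
ee_rot: [-1.508, 1.564, 0.527]
force: [-0.8, -2.8, 19.2]
width: 0.033
```

```bash
python3 - <<'E'
from look import *
rel((.509,.34,.118));print(arm.get_state()["moment"])
im=arm.grab_frame("wrist")[:,:,::-1]
cv2.imwrite("pics/wrist11.png",cv2.resize(im[130:340,180:380],None,fx=2.8,fy=2.8,interpolation=cv2.INTER_CUBIC))
E
```

```text
t 12.05 pos [0.5085 0.3398 0.1179] q [ 0.91  0.35 -0.29  0.   -0.92 -2.02] F [-0.8 -2.8 19.2] w 0.033
R [[0.006, -0.894, -0.448], [0.003, -0.448, 0.894], [-1.0, -0.006, 0.0]]
rel [-0.0001 -0.0006 -0.0001]
[-1.03455392  0.5373634  -0.04364239]
```

View pics/wrist11.png

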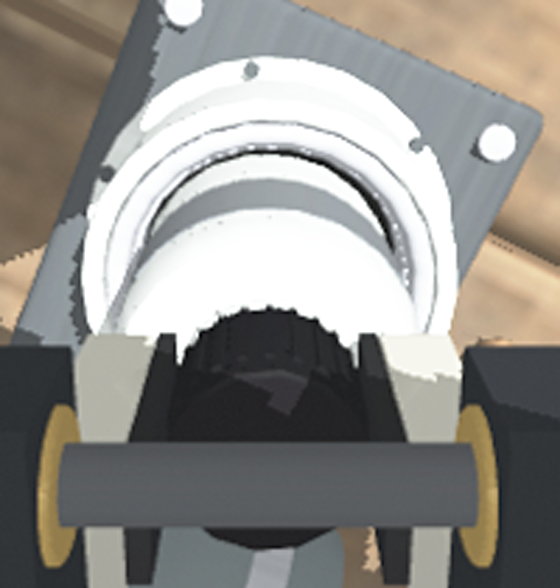

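The side load is down to about 3 N. The press reads 19 N plus the flask's weight, still above the 16 N needed at the stop. Handing in.

```bash
python3 -c "
from station import arm
print(arm.job_done());s=arm.get_state();print(s['t'],s['force'],s['eef_pos'],s['width'])"
```

```text
the job is handed in; nothing more can be done
None
the job is handed in; nothing more can be done
```

I lifted the upper silver flask straight up off the lower one, stood it in the sprung ring and pressed it to the hard stop. I handed the job in at about 12 s, still gripping and pressing; no verdict was reported.

**Last checks:**
- **Press:** the tool came to rest at TCP z = 0.118 m, where the force jumped from 12.6 to 22.7 N. The last reading before hand-in was 19 N upward on the tool. Adding about 2 N for the flask's weight puts roughly 21 N on the ring, against the 16 N needed at the stop.
- **Rims and flask:** in the scene and wrist pictures the two rims look level and the flask looks upright and centred. The tool itself is tilted about 7 mrad, but I did not measure the flask's own tilt.
- **Other things:** the lower flask, the orange look-alikes and the hammer look unmoved. The glue bottle is mostly hidden behind the gripper in the last view, but nothing went near it.

**Disagreements and leftovers:**
- A side load of about 6 N appeared while pressing. Shifting 1.5 mm brought it down to about 3 N, which remained at hand-in.
- The cameras disagreed by about 2–3 mm on the positions of the flask and the ring. I mostly followed the wrist camera.
- The first move call was refused because "twist" was missing.

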